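# Hang the soap carrier on the rail under the glass shelf

## Task

Hook the white hanging soap carrier over the open part of the steel rail, its grip fin towards the robot, and slide it along the rail under the glass shelf until the side of its hook is felt to bear lightly against the rubber collar. Do not shove the collar along the rail, and do not disturb the toothbrush tumbler or the glass jar. Leave the carrier hanging freely on the rail, right up against the collar.

Things in the scene. Friction and masses are not known exactly. Their poses are not given: they have to be found in the camera images.
- carrier: White plastic hanging soap carrier, about 0.22 kg, standing upright left, middle or right in front of the rail. Origin on its underside below the hook's slot; y across, x from fin (-x) to back, z up. In mm: open tray x -30 to 80, y -40 to 40, z 0 to 30; stem plate x -19 to -11, y -30 to 30, up to z 149; centre of mass nearly below the slot, so it hangs upright
- carrier_fin (a point): Good pinch point in the carrier's grip fin, at x -52, y 0, z 62 of the carrier; axes as the carrier's. The fin is an upright plate 12 thick (y -6 to 6), x -76 to -19, z 44 to 80, pinched across y; lean the gripper's body to -x (robot side): 12 degrees or more clears the hook, 27 to 45 also the shelf. It may be hung up first and regrasped leaning more
- carrier_hook (a point): Middle of the slot of the carrier's hook, 135 above the carrier's origin; on the rail's axis when it hangs home. The hook is 60 wide (y -30 to 30): flat strap whose underside is 8 above this point and top 14 above, stem in front, lip 6 thick behind reaching down to 14 below this point; slot 22 wide (11 either way in x), open downward
- carrier_flank (a point): Point on the +y side face of the carrier's hook, 30 mm to +y of carrier_hook: the side that meets the collar
- stand: Fixed steel rail stand with a clear glass shelf, turned at most 12 degrees. Origin on the counter under the rail's middle; y along the rail, x away from the robot. In mm: rail 16 diameter, axis at x 0, z 220, y -215 to 215; end posts 20 square at y -225 and 225, 232 tall; shelf uprights 14 square at x 125, y 35 and 215. Soap dish and comb lie under the rail, lower than 25
- rail_open (a point): Point on the rail's axis in its open part, at x 0, y -100, z 220 of the stand; axes as the stand's. Above the rail it is free for y -215 to 20 of the stand: a good place to hook on, coming down from above. Under the shelf there is not the height to hook on
- shelf_front (a point): Middle of the glass shelf's lower front edge, at x -50, y 128, z 254 of the stand; axes as the stand's. Shelf: x -50 to 140, y 20 to 235, z 254 to 262, a steel strip along its front edge up to z 266, pots on its back part up to z 320. An upright gripper holding the fin strikes it; one leaning about 27 degrees or more passes in front
- collar: Black rubber collar round the rail under the shelf, 34 diameter, 16 long; origin at its centre on the rail's axis, axes as the stand's. It starts 85 to 150 mm to +y of the middle of the rail. It grips the rail by friction and slips along it when pushed with about 9 N.
- collar_face (a point): Centre of the collar's -y face (the face that the carrier meets), on the rail's axis, axes as the stand's.
- tumbler: Steel tumbler with three toothbrushes, 74 diameter, 100 tall, 162 with brushes; origin under its centre. To be left alone.
- jar: Empty open glass jar, 80 diameter, 85 tall; origin under its centre. To be left alone.
There are look-alikes about, which are no part of the job. What is shaped like the carrier but purple, red or turquoise is not meant.

How it is judged:
By the outcome, as a careful person would: the job done as asked, in the order asked, and still so for the second after the job is handed in, with the robot touching nothing.
It also fails if it takes over 70 s, if anything falls off the work surface, if the arm or the gripper's body presses on something with over 40 N, if the wrist force passes 120 N, or if a joint passes its speed limit or range.

## Robot

A 6-joint arm with a two-finger parallel gripper is mounted at the origin on the work surface. World frame = base frame: x ahead of the robot, y to its left, z up, the work surface at z = 0. Lengths are in m, angles in degrees, forces in N, time in s.
With the tool pointing down it reaches from about 0.325 to 0.85 m from the base axis. Payload 15.5 kg.
Tool frame: the origin (TCP) lies at the very end of the fingers, on their centre line; the grasp point (between the pads) lies arm.grip_depth behind it (arm.grip_depth is the distance from the TCP to the grasp point, in m); z points along the fingers, y is the line along which they close (so a half turn about z gives the same grasp; the last joint's range is limited). The gripper opens to 91 mm and grips with 3 to 60 N. Pads are 32 mm wide; open, the fingers measure 118 mm over their backs; the gripper's body (76 mm by 178 mm) begins 60 mm behind the grasp point.
Start: joints at [-69.758, 28.281, 77.091, -0, 74.628, -5.472], TCP at [0.271, -0.563, 0.214] pointing down, gripper open.
Joint ranges: [-166.48, 166.48], [-47.26, 123.95], [12.59, 153.08], [-70.14, 250.14], [6.76, 159.57], [-176.63, 176.63]. Speed limits (degrees/s): [108.29, 108.29, 147.25, 172.46, 172.46, 172.46].

## Interface

Orientations are given as a 3x3 rotation matrix whose columns are the frame's x, y, z axes.
In Python, from rig import arm gives the robot as it stands. Calls block until the motion is done:
- arm.move_to(position, orientation): joint-space move of the TCP to a pose.
- arm.move_l(position, orientation=None, feed=0.15): straight line of the TCP; orientation=None keeps the orientation; feed is the mean speed in m/s.
- arm.move_joints(angles): joint-space move.
- arm.grip(opening): finger opening in m; the grip force is fixed at half the most; returns when the fingers have stopped.
- arm.sleep(seconds).
- arm.solve_ik(position, orientation): joint angles nearest the present ones, or None.
- arm.snapshot(name): name is "side" or "top"; returns the picture (384x512x3 uint8, red, green, blue); there is no depth.
- arm.get_calibration(name): a dict with "intrinsics" (3x3 intrinsics, pixels), "cam_to_world" (4x4, takes a point from camera to world coordinates). Camera axes: x right, y down, z forward; pixel columns grow to the right and rows downward; lengths in m; the calibration is good to about 2 mm. A picture is of the moment at which its call begins. get_calibration takes no time and is no camera call.
A pose or a line that the arm cannot do raises arm.Unreachable and nothing moves.
- arm.sign_off(): hands the job in; it is judged then, once.
Readings, each from a call of its own:
- arm.current_t(): time.
- arm.current_joint_positions(): joint angles.
- arm.current_dq(): joint speeds.
- arm.current_tau(): joint torques, N m.
- arm.current_ee_pos(): TCP position.
- arm.current_tool_rot(): TCP orientation.
- arm.current_force(): force on the tool from outside, world axes, zero at the start.
- arm.current_torque(): the same for the moment, N m.
- arm.current_width(): finger opening in m.
- arm.current_grasp_force(): force on a finger pad.
Only numpy, scipy, OpenCV 4.12 (cv2) and the standard library are available. Lean on these libraries where they do the work, as an engineer would, in place of code of your own. Each camera call takes 0.05 s, during which the arm holds its last target. There are 200 camera calls.

## Working session

There is one attempt and no reset: what is moved stays moved. The work goes in short steps, each a Python script; the robot and the scene stay as the last script left them, time stands still between calls to the robot, and variables do not carry over. Pictures are saved under pics/ and viewed, at most 10 in all, crops included, and the job is handed in when it is done.

```bash
mkdir -p pics; ls; python3 - <<'E'
from rig import arm
import cv2,numpy as np
np.set_printoptions(precision=4,suppress=True)
for n in("side","top"):
    im=arm.snapshot(n); cv2.imwrite(f"pics/{n}0.png",im[:,:,::-1]); 
    c=arm.get_calibration(n); print(n,np.array(c["intrinsics"]),np.array(c["cam_to_world"]))
print(arm.grip_depth,arm.current_t(),arm.current_tool_rot(),arm.current_force())
E
```

```text
pics
side [[449.6013   0.     252.6596]
 [  0.     449.6013 187.2339]
 [  0.       0.       1.    ]] [[ 0.8537 -0.3863  0.3493 -0.1177]
 [-0.5206 -0.6506  0.5529 -1.0183]
 [ 0.0136 -0.6539 -0.7565  1.3506]
 [ 0.      0.      0.      1.    ]]
top [[472.7814   0.     258.4754]
 [  0.     472.7814 195.275 ]
 [  0.       0.       1.    ]] [[ 0.0223 -0.9915  0.1279  0.2447]
 [-0.9997 -0.0235 -0.0076 -0.1107]
 [ 0.0106 -0.1277 -0.9918  1.6891]
 [ 0.      0.      0.      1.    ]]
0.0188 0.1 [[ 0.901   0.4339 -0.0003]
 [ 0.4339 -0.901   0.001 ]
 [ 0.0001 -0.0011 -1.    ]] [ 0.3956 -0.3862  0.5832]
```

View pics/side0.png

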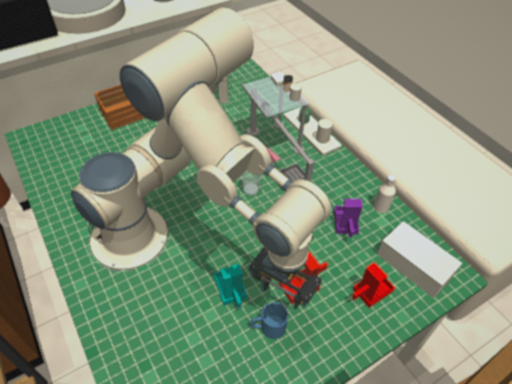

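View pics/top0.png

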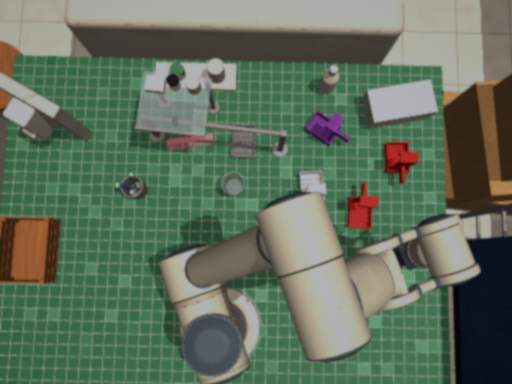

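The white carrier is at top (312,182), mostly hidden by the arm. The lookalikes are purple at top (325,127), red at (360,208) and (400,158), and turquoise at side (230,283). I'll raise the arm and swing it aside to see better.

```bash
python3 - <<'E'
from rig import arm
import cv2,numpy as np
arm.move_joints([-69.7,-10,80,0,74.6,-5.5])
arm.move_joints([80,-35,95,0,74.6,-5.5])
print(arm.current_t())
a=arm.snapshot("side");b=arm.snapshot("top")
cv2.imwrite("pics/side1.png",a[:,:,::-1]);cv2.imwrite("pics/top1.png",b[:,:,::-1])
A=cv2.resize(a[50:310,180:440],(580,580),interpolation=cv2.INTER_CUBIC)
B=cv2.resize(b[50:250,90:350],(780,600),interpolation=cv2.INTER_CUBIC)
cv2.imwrite("pics/sc1.png",A[:,:,::-1]);cv2.imwrite("pics/tc1.png",B[:,:,::-1])
E
```

```text
5.1333
```

View pics/sc1.png

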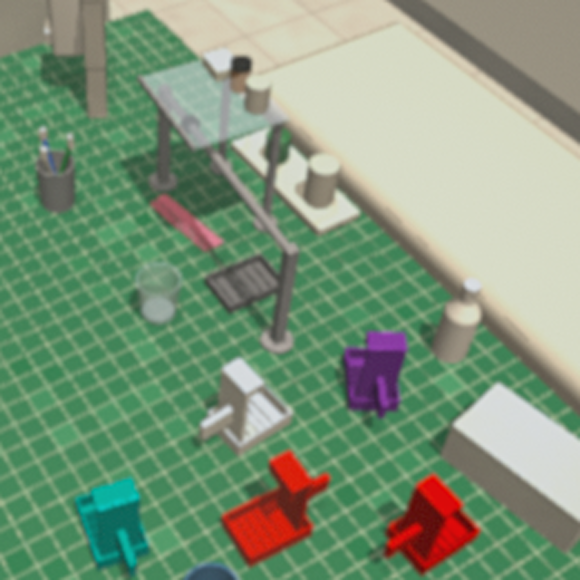

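View pics/tc1.png

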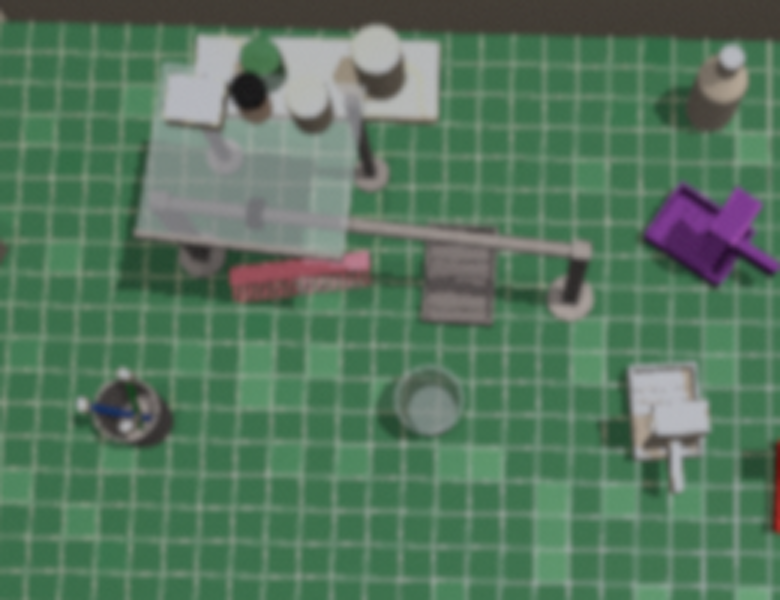

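The white carrier is at side crop (243,405) and top crop (668,415), with its fin towards the robot. It's clearly neither red, purple nor turquoise. The rail's open end post is at top crop (582,249), and the collar shows through the glass at top crop (256,213) and side crop (191,124).

```bash
cat > h.py <<'E'
import numpy as np, cv2
from rig import arm
from scipy.optimize import least_squares
np.set_printoptions(precision=4,suppress=True)
CAL={n:arm.get_calibration(n) for n in("side","top")}
def proj(n,P):
    K=np.array(CAL[n]["intrinsics"]);T=np.linalg.inv(np.array(CAL[n]["cam_to_world"]))
    p=K@(T[:3,:3]@np.asarray(P)+T[:3,3]);return p[:2]/p[2]
def Rz(a): c,s=np.cos(a),np.sin(a);return np.array([[c,-s,0],[s,c,0],[0,0,1]])
def uncrop(c,off,s): return np.array(off)+(np.array(c)+.5)/s-.5
def fit(obs,x0,z=0):
    # obs: (cam,pixel,local mm) -> x,y,yaw
    f=lambda q:np.concatenate([proj(n,Rz(q[2])@(np.array(l)/1e3)+[q[0],q[1],z])-p for n,p,l in obs])
    r=least_squares(f,x0,loss="soft_l1");return r.x,f(r.x).reshape(-1,2)
E
python3 - <<'E'
from h import *
t=lambda u,v:("top",uncrop((u,v),(90,50),3))
s=lambda u,v:("side",uncrop((u,v),(180,50),580/260))
car=[(*t(653,437),(-19,30,149)),(*t(709,432),(-19,-30,149)),(*t(650,403),(17,30,149)),(*t(706,400),(17,-30,149)),
(*t(678,490),(-76,0,80)),(*t(627,366),(80,40,30)),(*t(697,362),(80,-40,30)),(*t(633,459),(-30,40,30)),
(*s(220,370),(-19,30,149)),(*s(240,358),(17,30,149)),(*s(264,380),(17,-30,149)),(*s(243,393),(-19,-30,149)),(*s(202,427),(-76,0,80)),(*s(291,410),(80,-40,30))]
q,r=fit(car,[.5,-.25,0]);print("carrier",q,np.degrees(q[2]));print(r)
st=[(*t(582,249),(0,-225,232)),(*t(137,236),(-50,235,262)),(*t(346,255),(-50,20,262)),(*s(291,249),(0,-225,232)),(*s(200,145),(-50,20,262)),(*s(287,118),(140,20,262)),(*s(140,78),(-50,235,262))]
q,r=fit(st,[.6,-.0,0]);print("stand",q,np.degrees(q[2]));print(r)
# collar: along-rail coordinate from each view
R=Rz(q[2])
for n,p in(t(256,213),s(191,124)):
    g=lambda y:proj(n,R@[0,y[0],.22]+[q[0],q[1],0])-p
    o=least_squares(g,[.1]);print("collar",n,o.x,g(o.x))
E
```

```text
carrier [ 0.4704 -0.3134  0.097 ] 5.556720157338615
[[ 0.6627 -0.4466]
 [ 0.1361 -0.104 ]
 [ 0.7037  0.0919]
 [ 0.1249 -0.2201]
 [ 0.2145  0.3299]
 [ 0.2764  0.2454]
 [-0.7364 -0.0282]
 [ 0.9351 -0.1695]
 [-0.2828 -1.5355]
 [-1.0139 -1.1547]
 [-0.2375  0.4407]
 [ 0.8821 -0.1722]
 [-0.8342 -1.1282]
 [-0.112   0.3124]]
stand [ 0.6575  0.0246 -0.0998] -5.7154243754007075
[[ 0.6824 -0.2531]
 [ 0.1034 -0.86  ]
 [-0.5965  1.2511]
 [ 0.3467 -0.6331]
 [-3.1693  1.4029]
 [ 2.0637 -0.0404]
 [-0.5577 -0.5346]]
collar top [0.1256] [ 0.0748 -0.6115]
collar side [0.1235] [-0.0355  0.0276]
```

```bash
cat >> h.py <<'E'
CAR=np.array([.4704,-.3134,0]);CY=.097
ST=np.array([.6575,.0246,0]);SY=-.0998
LEAN=np.radians(32)
def tool(yaw,flip=False,lean=LEAN):
    z=np.array([np.sin(lean),0,-np.cos(lean)]);y=np.array([0,-1.,0])*(-1 if flip else 1)
    return Rz(yaw)@np.column_stack([np.cross(y,z),y,z])
def tcp(o,yaw,flip=False,lean=LEAN,d=(0,0,0)):
    """TCP pose when the carrier's origin is at o with yaw; d = extra offset in carrier frame"""
    R=tool(yaw,flip,lean)
    return np.asarray(o)+Rz(yaw)@(np.array([-.052,0,.062])+d)+R[:,2]*arm.grip_depth,R
def onstand(x,y,z): return ST+Rz(SY)@[x,y,0]+[0,0,z]
E
python3 - <<'E'
from h import *
for fl in(0,1):
    print("flip",fl)
    for nm,o,yw in(("pick",CAR,CY),("lift",CAR+[0,0,.13],CY),("hov",onstand(0,-.1,.13),SY),("hang",onstand(0,-.1,.085),SY),("end",onstand(0,.0865,.085),SY)):
        print(nm,arm.solve_ik(*tcp(o,yw,fl)))
# tumbler & jar positions from top (z=.085 / .1 rims)
K=np.array(CAL["top"]["intrinsics"]);T=np.array(CAL["top"]["cam_to_world"])
for nm,c,z in(("tumbler",(127,408),.1),("jar",(428,400),.06)):
    p=uncrop(c,(90,50),3);d=T[:3,:3]@np.linalg.solve(K,[*p,1]);w=T[:3,3]+d*(z-T[2,3])/d[2]
    print(nm,w,Rz(-SY)@(w-ST))
E
```

```text
flip 0
pick [-62.416   35.5343 118.4158  68.4625  31.8782 -39.5691]
lift [-62.416   19.6564 111.9745  44.3886  44.608   -9.369 ]
hov [-15.1749  20.2354 110.836   16.3957  17.9661  66.3236]
hang [-15.1749  25.1601 113.5561  27.5728  10.842   54.8082]
end [  9.4623  27.0421 108.835  -31.8597  15.2416 133.9054]
flip 1
pick [-62.416   35.5343 118.4158  68.4625  31.8782 140.4309]
lift [-62.416   19.6564 111.9745  44.3886  44.608  170.631 ]
hov [ -15.1749   20.2354  110.836    16.3957   17.9661 -113.6764]
hang [ -15.1749   25.1601  113.5561   27.5728   10.842  -125.1918]
end [  9.4623  27.0421 108.835  -31.8597  15.2416 -46.0946]
tumbler [0.4724 0.3062 0.1   ] [-0.2122  0.2618  0.1   ]
jar [ 0.4958 -0.0313  0.06  ] [-0.1553 -0.0717  0.06  ]
```

```bash
python3 - <<'E'
from h import *
for L in(27.5,29):
    l=np.radians(L)
    print(L,arm.solve_ik(*tcp(CAR,CY,0,l)))
    for y in np.linspace(-.1,.0865,5): print(arm.solve_ik(*tcp(onstand(0,y,.085),SY,0,l)),arm.solve_ik(*tcp(onstand(-.12,y,.13),SY,0,l)))
E
sed -i 's/radians(32)/radians(29)/' h.py
```

```text
27.5 [-59.5386  34.1187 116.3261  57.347   29.8302 -25.9188]
[-14.6895  24.9717 109.8133  13.1478  18.4551  69.535 ] [-18.0211  12.1606 121.849   16.8668  19.8222  63.1319]
[ -8.6814  25.0511 109.6284   4.4537  17.9025  83.1321] [ -9.7827  12.2969 121.6242   5.8504  18.7287  80.8508]
[ -2.6924  25.4069 108.801   -4.434   18.3762  96.8931] [ -1.5933  12.8984 120.6238  -5.8169  19.13    99.1578]
[  3.1516  26.0314 107.3506 -12.1282  19.8081 109.311 ] [  6.2362  13.9221 118.8906 -15.5509  20.9008 115.209 ]
[  8.7448  26.9127 105.3083 -17.9293  22.0006 119.5855] [ 13.4797  15.3062 116.4896 -22.2761  23.6126 127.7367]
29 [-60.4956  34.5417 117.0418  61.2437  30.3585 -30.6245]
[-14.848   24.9811 111.0665  16.337   15.8715  66.2533] [-18.3218  12.1499 123.1096  20.7259  17.393   59.0811]
[ -8.7338  25.0599 110.8785   5.5954  15.1642  81.9601] [ -9.8821  12.2875 122.8791   7.3277  16.0218  79.3106]
[ -2.6397  25.4129 110.0375  -5.537   15.6541  98.0258] [ -1.4951  12.8946 121.8535  -7.2461  16.4422 100.6478]
[  3.3019  26.0329 108.5647 -14.8537  17.2474 112.1178] [  6.5065  13.9258 120.0801 -18.8955  18.4812 118.7152]
[  8.9801  26.9081 106.4934 -21.4395  19.6659 123.2151] [ 13.8843  15.3171 117.6292 -26.3031  21.5341 131.9935]
```

```bash
python3 - <<'E'
from h import *
K=np.array(CAL["side"]["intrinsics"]);T=np.array(CAL["side"]["cam_to_world"])
def ray(c,z):
    d=T[:3,:3]@np.linalg.solve(K,[*uncrop(c,(180,50),580/260),1]);w=T[:3,3]+d*(z-T[2,3])/d[2];return Rz(-CY)@(w-CAR)
tq=ray((115,497),.149);rd=ray((287,465),.149);print("in carrier frame: turquoise",tq,"red",rd)
if tq[0]<-.2 and rd[1]<-.1:
    p,R=tcp(CAR,CY)
    arm.move_joints([-60,-25,110,30,74,0])
    arm.move_to(p-R[:,2]*.12,R)
    arm.grip(.06)
    arm.move_l(p-R[:,2]*.03,R,feed=.15)
    print(arm.current_t(),arm.current_force())
    b=arm.snapshot("top");a=arm.snapshot("side")
    B=cv2.resize(b[150:240,260:400],(700,450),interpolation=cv2.INTER_CUBIC)
    A=cv2.resize(a[190:310,220:340],(450,450),interpolation=cv2.INTER_CUBIC)
    cv2.imwrite("pics/pre.png",np.hstack([A,B])[:,::-1 if 0 else 1][:,:,::-1] if 0 else cv2.resize(np.hstack([A,B]),(800,313))[:,:,::-1])
E
```

```text
in carrier frame: turquoise [-0.2741 -0.0591  0.149 ] red [-0.0518 -0.1603  0.149 ]
11.3417 [-0.1994  0.8798 -0.3296]
```

View pics/pre.png

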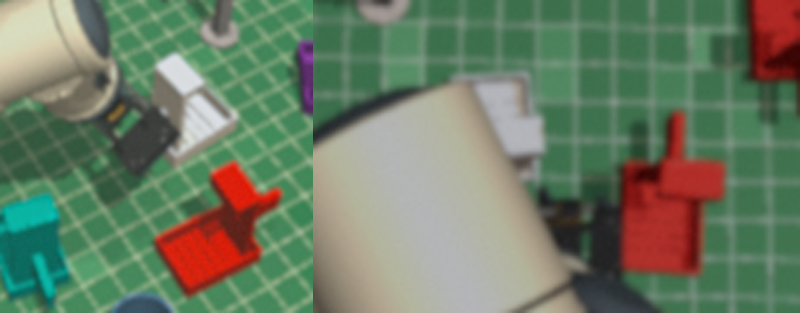

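The open gripper straddles the white carrier's fin at side crop (145,135). It's clear of the red one: the body overlaps the red tray's edge at (620,240) only in projection, well above it. Next I'll grasp and lift.

```bash
python3 - <<'E'
from h import *
p,R=tcp(CAR,CY)
arm.move_l(p,R,feed=.06)
print(arm.current_force())
arm.grip(0.0)
print("w",arm.current_width(),arm.current_grasp_force(),arm.current_force())
if arm.current_width()>.008:
    arm.move_l(p+[0,0,.13],R,feed=.12)
    print("lift",arm.current_t(),arm.current_width(),arm.current_force())
    ph,Rh=tcp(onstand(-.13,-.1,.135),SY)
    arm.move_l(ph,Rh,feed=.15)
    print(arm.current_t(),arm.current_width(),arm.current_force(),arm.current_torque(),arm.current_ee_pos()-ph)
    arm.sleep(.2)
    b=arm.snapshot("top");a=arm.snapshot("side")
    cv2.imwrite("pics/top2.png",b[:,:,::-1]);cv2.imwrite("pics/side2.png",a[:,:,::-1])
    B=cv2.resize(b[90:210,190:310],(480,480),interpolation=cv2.INTER_CUBIC)
    A=cv2.resize(a[110:230,220:340],(480,480),interpolation=cv2.INTER_CUBIC)
    cv2.imwrite("pics/hov2.png",cv2.resize(np.hstack([A,B]),(800,400))[:,:,::-1])
E
```

```text
[-0.8595  0.0697  0.0836]
w 0.012248197946425914 29.998050928115845 [-0.4259 -0.1476  0.6616]
lift 14.1167 0.011807961864700095 [ 1.021   0.0349 -2.2605]
16.2833 0.011869467095206598 [ 0.3731  0.0282 -1.5044] [ 0.0778  0.5852 -0.004 ] [-0.0001 -0.      0.    ]
```

View pics/hov2.png

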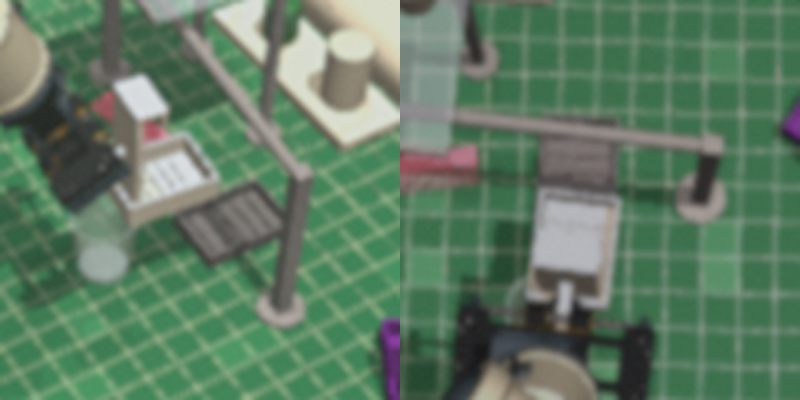

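The carrier is held upright with its strap at right panel (575,248), square to the rail running (470,118)–(700,143). Next I'll measure the strap front edge and the rail line to subpixel in the top view.

```bash
python3 - <<'E'
from h import *
b=cv2.imread("pics/top2.png").astype(float)
b1=cv2.imread("pics/top1.png").astype(float)
K=np.array(CAL["top"]["intrinsics"]);T=np.array(CAL["top"]["cam_to_world"])
def ray(p,z):
    d=T[:3,:3]@np.linalg.solve(K,[*p,1]);return T[:3,3]+d*(z-T[2,3])/d[2]
# rail: redness-vs-green weight (green cloth has g>>r; rail is neutral), top1, between shelf and post
gr=lambda im:im[:,:,2]-im[:,:,1]   # R-G, approx 0 on rail, negative on cloth
g=gr(b1);pts=[]
for u in list(range(214,229))+list(range(258,278)):
    pred=proj("top",onstand(0,0,.22)); 
    # predicted row on the line
    q=[proj("top",onstand(0,y,.22)) for y in(-.2,0.)];v0=q[0][1]+(u-q[0][0])*(q[1][1]-q[0][1])/(q[1][0]-q[0][0])
    vs=np.arange(int(v0)-5,int(v0)+7);w=np.clip(g[vs,u]-np.percentile(g[vs,u],25),0,None);w[w<.3*w.max()]=0
    pts.append(ray((u,(w*vs).sum()/w.sum()),.22)[:2])
pts=np.array(pts);m=np.polyfit(pts[:,1],pts[:,0],1);rs=pts[:,0]-np.polyval(m,pts[:,1])
k=abs(rs)<.003;m=np.polyfit(pts[k,1],pts[k,0],1)
print("rail x=%.4f at y=ST, yaw %.4f (ST %.4f %.4f) sd %.4f n%d"%(np.polyval(m,ST[1]),-np.arctan(m[0]),ST[0],SY,rs[k].std(),k.sum()))
# strap profiles
o=onstand(-.13,-.1,.135)
for y in(-.02,-.012,.012,.02):
    f=proj("top",o+Rz(SY)@[-.019,y,.149]);bk=proj("top",o+Rz(SY)@[.017,y,.149]);tb=proj("top",o+Rz(SY)@[.08,y,.03])
    print(f,bk,tb);u=int(round(f[0]));print(int(tb[1])-4,b[int(tb[1])-4:int(f[1])+6,u].mean(1).astype(int))
for x in(-.01,0,.01):
    l=proj("top",o+Rz(SY)@[x,.03,.149]);r=proj("top",o+Rz(SY)@[x,-.03,.149]);v=int(round((l[1]+r[1])/2))
    print(l,r,int(l[0])-5,b[v,int(l[0])-5:int(r[0])+7].mean(1).astype(int),b[v,int(l[0])-5:int(r[0])+7,2].astype(int))
E
```

```text
rail x=0.6562 at y=ST, yaw -0.0982 (ST 0.6575 -0.0998) sd 0.0004 n35
[245.2099 171.5068] [246.702  159.8706] [249.6047 148.5194]
144 [ 86  80  86 106 126 125 126 152 174 182 183 183 180 176 174 180 183 185
 184 185 183 184 183 184 183 183 174 149 106  74  67  67  67]
[242.5772 171.1835] [244.0778 159.5486] [247.193  148.2238]
144 [ 85  79  87 108 122 118 131 163 180 184 183 182 178 174 178 181 182 184
 184 184 184 185 184 184 183 181 168 137  96  71  68  71  72]
[234.6801 170.2135] [236.206  158.5828] [239.9586 147.3371]
143 [ 81  80  90 117 132 124 131 162 179 183 183 180 176 174 178 182 183 184
 184 183 185 184 184 183 183 181 167 137  95  70  66  65  68]
[232.048  169.8902] [233.5824 158.2609] [237.5474 147.0416]
143 [ 73  76  90 118 140 147 147 149 151 154 154 151 152 153 155 164 175 181
 181 182 183 183 184 184 184 177 155 111  77  68  68  73]
[229.1453 166.5722] [248.8723 168.9945] 224 [ 66  72  64  60  85 128 162 176 177 179 179 181 181 183 182 184 183 183
 184 183 184 183 184 183 181 173 161 152 153 148 116] [ 56  65  55  48  81 127 160 174 175 176 177 178 179 180 180 181 180 180
 181 181 181 180 181 180 179 173 164 159 158 147 108]
[229.5748 163.34  ] [249.2841 165.7594] 224 [ 81  88  82  75  85 123 164 182 184 185 184 184 184 185 183 184 184 184
 184 185 184 184 183 184 183 177 165 157 159 157 134 107] [ 76  85  77  67  77 119 161 179 181 182 181 181 181 182 180 182 181 181
 181 182 180 180 181 181 180 175 168 166 168 159 130  97]
[230.0034 160.1136] [249.6952 162.5301] 225 [ 71  65  56  59  86 131 169 181 183 184 184 183 184 184 183 184 183 184
 184 183 185 184 183 181 177 170 162 160 162 151 115] [ 64  55  43  46  79 128 166 179 181 181 181 180 182 181 180 181 180 181
 181 181 182 181 181 179 176 172 169 169 168 150 106]
```

Both the held hook and the rail agree with the estimate to within about 1 mm. Next I'll move over the rail and lower while watching the force.

```bash
sed -i 's/^ST=.*/ST=np.array([.6564,.0246,0]);SY=-.0988/' h.py; python3 - <<'E'
from h import *
go=lambda x,y,z,f:arm.move_l(*tcp(onstand(x,y,z),SY),feed=f)
go(0,-.1,.135,.12); arm.sleep(.3)
f0=np.array(arm.current_force());print(f0,arm.current_t())
for z in list(np.arange(.125,.0859,-.005))+[.087,.086,.085,.084]:
    go(0,-.1,z,.04); arm.sleep(.05)
    d=Rz(-SY)@(np.array(arm.current_force())-f0);print("%.4f"%z,d,np.array(arm.current_ee_pos())[2]-tcp(onstand(0,-.1,z),SY)[0][2])
    if np.linalg.norm(d)>4: break
print(arm.current_t(),arm.current_width())
b=arm.snapshot("top");a=arm.snapshot("side")
cv2.imwrite("pics/top3.png",b[:,:,::-1]);cv2.imwrite("pics/side3.png",a[:,:,::-1])
B=cv2.resize(b[90:190,190:290],(400,400),interpolation=cv2.INTER_CUBIC)
A=cv2.resize(a[90:190,240:340],(400,400),interpolation=cv2.INTER_CUBIC)
cv2.imwrite("pics/hang3.png",np.hstack([A,B])[:,:,::-1])
E
```

```text
[-0.0146  0.1392 -1.7942] 18.1083
0.1250 [-0.004  -0.9494 -0.9734] -0.00021289344201921856
0.1200 [-0.0736 -0.2116 -0.593 ] -0.00016428426058656687
0.1150 [-0.1878 -0.2891 -0.6895] -0.0001474875461004166
0.1100 [ 1.4415 -0.6256 -0.6407] -0.00018961681372903216
0.1050 [ 0.5766 -0.3102  0.1425] -0.00017746967350024123
0.1000 [-0.5767  0.3484 -0.3525] -0.00015395026364928288
0.0950 [-0.8244  0.5994  0.031 ] -0.0001861404129182287
0.0900 [ 0.2529 -0.1195 -1.3865] -0.00019780856119389068
0.0870 [ 0.8239 -0.4922 -0.199 ] -9.197908407984623e-05
0.0860 [-0.1196 -0.7574 -0.8956] -5.4888904501282365e-06
0.0850 [ 0.8855  0.0222 -0.2797] 3.608692894241372e-05
0.0840 [0.2633 1.3818 7.2151] 0.0006036929113666101
22.0333 0.011853801299900116
```

View pics/hang3.png

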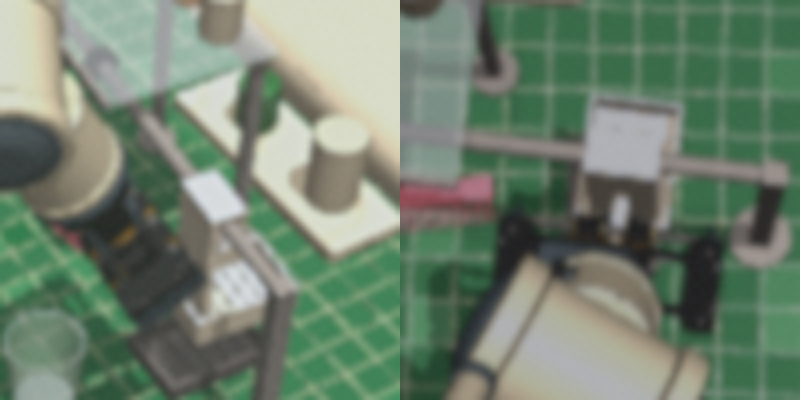

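The hook is home on the rail: strap at right panel (625,140) with the rail running through it, and contact felt at z≈0.0845. Next I'll raise it slightly, slide it along, and feel for the collar in fine steps.

```bash
cat > feel.py <<'E'
from h import *
Z=.0855
go=lambda y,f:arm.move_l(*tcp(onstand(0,y,Z),SY),feed=f)
def F(n=4):
    v=[]
    for _ in range(n): v.append(np.array(arm.current_force()));arm.sleep(.02)
    return Rz(-SY)@np.mean(v,0)
E
python3 - <<'E'
from feel import *
go(-.1,.03)
go(.03,.1);print(arm.current_t(),F());go(.076,.06);arm.sleep(.2)
f0=F(12);print("base",f0,arm.current_t());hit=0
for y in np.arange(.0764,.0872,.0004):
    go(y,.02);d=F()-f0
    if d[1]<-1.8:
        d=F(8)-f0
        if d[1]<-1.5: hit=1;print("HIT",y,d);break
print(y,d,arm.current_t(),arm.current_width())
a=arm.snapshot("side");b=arm.snapshot("top")
cv2.imwrite("pics/side4.png",a[:,:,::-1]);cv2.imwrite("pics/top4.png",b[:,:,::-1])
B=cv2.resize(b[85:165,130:230],(400,320),interpolation=cv2.INTER_CUBIC)
A=cv2.resize(a[70:150,230:330],(400,320),interpolation=cv2.INTER_CUBIC)
cv2.imwrite("pics/c4.png",np.hstack([A,B])[:,:,::-1])
E
```

```text
23.8333 [-0.124  -0.062  -1.9644]
base [ 0.0413  0.1918 -2.0378] 25.2167
0.08719999999999993 [-0.0388 -0.9735 -0.0353] 34.0833 0.011703801299059676
```

View pics/c4.png

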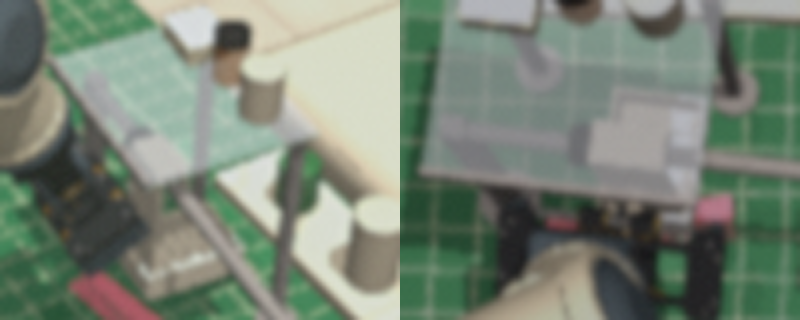

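The hook's left side at right panel (588,140) is right at the dark collar (578,140), and the force is just starting to show. I'll continue in finer steps.

```bash
python3 - <<'E'
from feel import *
f0=np.array([.04,.19,-2.04]);L=[]
for y in np.arange(.0872,.0932,.00025):
    go(y,.02);d=F(5)-f0;L.append(round(d[1],2))
    if d[1]<-1.8:
        d=F(8)-f0;print("chk",y,d)
        if d[1]<-1.7: break
print(y,L,d,arm.current_t())
E
```

```text
chk 0.08845 [-0.183  -2.6521  0.0512]
0.08845 [np.float64(-0.44), np.float64(-0.35), np.float64(-0.29), np.float64(-0.14), np.float64(-0.08), np.float64(-2.19)] [-0.183  -2.6521  0.0512] 36.3167
```

```bash
python3 - <<'E'
from feel import *
f0=np.array([.04,.19,-2.04]);y=.08845
p,R=tcp(onstand(0,y,.0845),SY)
arm.move_l(p,R,feed=.02);print("down",F(8)-f0)
arm.grip(.05);print(arm.current_width(),F(4))
arm.move_l(p-R[:,2]*.1,R,feed=.1);print(arm.current_t(),F(4))
arm.move_l(p-R[:,2]*.1+Rz(SY)@[-.12,-.03,.1],R,feed=.15)
arm.sleep(.5)
a=arm.snapshot("side");b=arm.snapshot("top");print(arm.current_t())
cv2.imwrite("pics/side5.png",a[:,:,::-1]);cv2.imwrite("pics/top5.png",b[:,:,::-1])
B=cv2.resize(b[75:155,130:230],(400,320),interpolation=cv2.INTER_CUBIC)
A=cv2.resize(a[70:150,230:330],(400,320),interpolation=cv2.INTER_CUBIC)
cv2.imwrite("pics/c5.png",np.hstack([A,B])[:,:,::-1])
E
```

```text
down [-0.6156 -4.6111  4.321 ]
0.05010059450678839 [ 0.5918 -0.3069 -0.2409]
38.65 [-0.0762  0.2922 -0.0374]
40.525
```

View pics/c5.png

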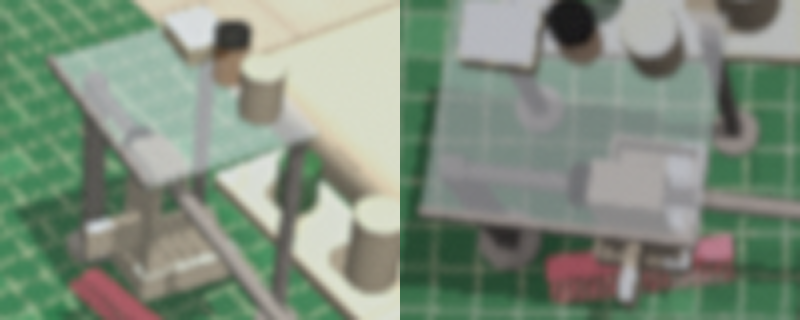

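The carrier hangs freely and upright. Its hook's left side at right panel (588,182) meets the dark collar (578,182), and its fin points towards the robot. As a last check, I'll see whether the collar, tumbler and jar have moved.

```bash
python3 - <<'E'
from h import *
i1=cv2.imread("pics/top1.png").astype(int);i5=cv2.imread("pics/top5.png").astype(int);i4=cv2.imread("pics/top4.png").astype(int)
for y in(.13,.12): print(proj("top",onstand(0,y,.235)))
for im in(i1,i4,i5): print(im[119:123,166:186].mean((0,2)).astype(int))
d=abs(i1-i5).max(2)
print("tumbler/jar diff",d[165:205,112:150].max(),d[168:200,218:248].max())
E
```

```text
[172.8883 118.9105]
[176.0258 119.2913]
[138 138 139 139 138 132 121 114 113 112 116 124 134 138 139 138 139 140
 139 138]
[136 136 136 136 135 130 118 111 110 111 119 137 154 161 162 162 162 162
 162 162]
[138 139 140 140 139 133 121 114 113 115 127 147 161 165 165 165 166 166
 166 166]
tumbler/jar diff 104 7
```

```bash
python3 - <<'E'
from h import *
r=[cv2.imread(f"pics/{n}.png") for n in("top1","top5")];s=[cv2.imread(f"pics/{n}.png") for n in("side1","side5")]
c=[cv2.resize(x[155:215,100:170],(350,300)) for x in r]+[cv2.resize(x[95:155,180:250],(350,300)) for x in s]
cv2.imwrite("pics/tum.png",np.vstack([np.hstack(c[:2]),np.hstack(c[2:])]))
E
```

```text
(no output)
```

View pics/tum.png

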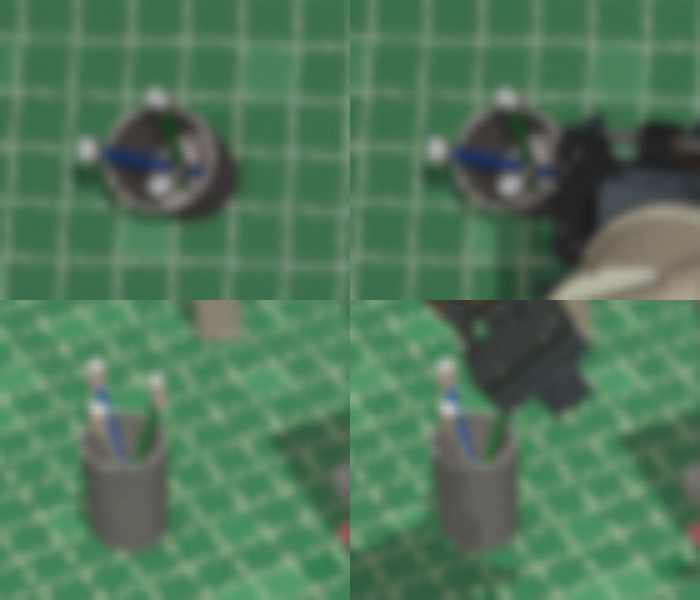

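The tumbler and brushes haven't moved: they sit at (160,160) in both top views, and the gripper only covers part of them in the later one. I'm handing the job in.

```bash
python3 -c "
from rig import arm
print(arm.sign_off(),arm.current_t())"
```

```text
the job is handed in; nothing more can be done
the job is handed in; nothing more can be done
```

The white carrier now hangs freely on the rail, fin towards the robot, with its hook against the collar (felt at about 2.7 N, 4.6 N as it was set down); the collar, tumbler and jar show no movement in the pictures, and I handed in at about 40 s.

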